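# Index the rotary table and clamp it

### The arm

A 6-joint arm with a two-finger parallel gripper is mounted at the origin on the work surface. World frame = base frame: x ahead of the robot, y to its left, z up, the work surface at z = 0. Lengths are in m, angles in degrees, forces in N, time in s.
With the tool pointing down it reaches from about 0.25 to 0.725 m from the base axis. Payload 9.7 kg.
Tool frame: the origin (TCP) lies at the very end of the fingers, on their centre line; the grasp point (between the pads) lies 19 mm behind it; z points along the fingers, y is the line along which they close (so a half turn about z gives the same grasp; the last joint's range is limited). The gripper opens to 85 mm and grips with 20 to 120 N. Pads are 22 mm wide; open, the fingers measure 114 mm over their backs; the gripper's body (76 mm by 85 mm) begins 54 mm behind the grasp point. The pads swing forward as they close: fully open they stand 13 mm farther back than shut.
Start: joints at [73.74, 4.979, 10.078, 95.1, 0, 90], TCP at [0.154, 0.528, 0.231] pointing down, gripper open.
Joint ranges: [-179.16, 179.16], [-48.56, 103.87], [-65.8, 70.77], [-126.05, 130.52], [-82.76, 87.17], [-180, 180]. Speed limits (degrees/s): [127.2, 127.2, 147.25, 180, 180, 180].

### API

Orientations are given as [roll, pitch, yaw] about the fixed x, y, z axes, in that order (R = Rz(yaw) Ry(pitch) Rx(roll)).
In Python, from workcell import telemetry, optics, workorder gives the robot as it stands.
- The arm moves only by the shell command python3 -m handwheel 'ROWS' [FORCE]. ROWS is JSON, a list of rows, each an object of numbers: "tx", "ty", "tz": the shift along the tool's x, y, z in m; "ax", "ay", "az": the turn, a rotation vector about the tool's x, y, z in degrees; "jaw": the gripper command: -1 is shut, 1 is fully open, values between are in proportion. A call has exactly 10 rows; each row shifts and turns the commanded pose from where the row before left it, along the tool's axes as they then stand; what a row does not reach is not made up. A row lasts 1/8 s, in which the tool goes at most 62.5 mm and 10.7 degrees, less where a joint would pass 70% of its speed; a pose out of reach is approached as far as the arm can. A call is refused whole if a number of a shift passes 0.0625 or a number of a turn 10.7, either way. A call with a gripper value outside its range is refused whole. The fingers move at their own pace and stop on an object; FORCE is the grip in N (left out, the last holds). Time passes only in rows, so rows that do not move let the fingers close, or fill a call up. It gives the time, the measured TCP pose, the force, the opening and the grip force at its end, in the units of the state.
- telemetry.get_obs(): the state, without advancing time (a new reading comes with each control period).
- optics.camera(name): name is "side" or "top" or "wrist"; returns a dict with "color" (420x560x3 uint8, red, green, blue), "K" (3x3 intrinsics, pixels), "extrinsics" (4x4, takes a point from camera to world coordinates); the wrist camera has in their place "mount" (4x4, takes a point from camera to tool coordinates, whose origin is the TCP and whose axes are the flange's). Camera axes: x right, y down, z forward; pixel columns grow to the right and rows downward; lengths in m; the calibration is good to about 2 mm. A picture is of the moment at which its call begins: read the wrist's pose just before it. There is no depth.
- workorder.job_done(): hands the job in; it is judged then, once.
The state is a dict: "time": time; "q": joint angles; "qd": joint speeds; "joint_efforts": joint torques, N m; "ee_pos": TCP position; "tcp_rot": TCP orientation; "wrist_force": force on the tool from outside, world axes, zero at the start; "torque": the same for the moment, N m; "opening": finger opening in m; "grasp_force": force on a finger pad.
Only numpy, scipy, OpenCV 4.12 (cv2) and the standard library are available. Lean on these libraries where they do the work, as an engineer would, in place of code of your own. Each camera call takes 0.05 s, during which the arm holds its last target. There are 200 camera calls.

### The job

Push the upright drive post of the small rotary table round, either way, until the index line on its turntable lines up with the long zero line of the scale ring around it, then push the clamp lever over to its other stop. Leave the scale ring as it is set, keep the flange sitting in the middle of the turntable, and do not disturb the other things on the bench.

Things in the scene. Friction and masses are not known exactly. Their poses are not given: they have to be found in the camera images.
- rotary_base: Fixed grey base of a small rotary table: round foot 236 mm across, 28 mm high, with a lug on its +y side (90 mm in x, 95 to 195 mm in y, 24 mm high) carrying the clamp lever. On it a dark steel scale ring (220 mm across, top at 47 mm), and on that the aluminium turntable (172 mm across, top at 52 mm). Origin: on the turning axis, on the bench; z up; +x is the direction in which the lever is thrown.
- dial (a joint): Angle of the turntable about the vertical axis, rad, growing counter-clockwise seen from above; at 0 the index line points along the base's +x. It turns freely either way (6.5 rad each way) against steady friction of about 0.25 N m (about 4 N at the post) and stays where it is left.
- dial_center (a point): Point on the turning axis at the height of the turntable's top, 52 mm above the bench.
- index_line (a point): Outer end of the index line, on the turntable's rim: 86 mm from the axis, at the height of the turntable's top. The line is a single black line on the aluminium turntable, 4 mm wide, running radially from 56 to 86 mm from the axis, opposite the drive post.
- zero_line (a point): Inner end of the zero line of the scale ring, 86 mm from the axis, at the turntable top's height: it meets the end of the index line when they line up. The zero line is white, 4 mm wide, across the whole ring (to 109 mm), with a bright tab (10 x 14 mm, 3 mm above the ring) at its outer end; the ring's other lines are 1.6 mm wide, 9 or 14 mm long, 15 degrees apart. The ring is stiff (6 N m).
- post_top (a point): Centre of the top of the drive post, an upright dark steel pin 14 mm in diameter fixed on the turntable 66 mm from the axis, exactly opposite the index line; its top is 45 mm above the turntable's top (97 mm above the bench), and a 24 mm collar surrounds its lowest 6 mm.
- clamp (a joint): Angle of the clamp lever, rad: near 0 (up to 0.15) open, leaning 34 degrees towards the base's -x; 1.2 thrown, leaning 34 degrees towards +x against its stop. Friction about 0.15 N m (about 2 N at the ball); it stays where it is left.
- clamp_tip (a point): Centre of the black ball, 24 mm in diameter, at the free end of the clamp lever. The lever is a 10 mm steel rod, 85 mm from pivot to ball centre, that swings in the vertical plane along the base's x.
- clamp_pivot (a point): Pivot of the clamp lever, 155 mm from the turning axis along the base's +y, 46 mm above the bench; two 12 mm cheeks stand beside it, up to 58 mm above the bench.
- flange: Loose brass flange resting on the middle of the turntable: 60 mm in diameter, 10 mm thick, with a 32 mm hub up to 30 mm high. Origin: centre of its underside. It turns along with the turntable.
- spanner: Loose steel spanner, 180 mm long, 8 mm high, lying beside the base; origin at the middle of its underside, x along it.
- socket: Loose steel socket, 24 mm in diameter, 34 mm high, standing beside the base; origin at the centre of its underside.
- bolt: Loose steel bolt standing on its head beside the base, 20 mm head, 58 mm high; origin at the centre of its underside.
- screwdriver: Loose screwdriver with black handle, 200 mm long, 26 mm high, lying on the bench; origin at the middle of its underside, x towards its tip.
- jar: Loose amber glass jar with steel cap, 84 mm in diameter, 110 mm high; origin at the centre of its underside.
- tool_case: Loose red plastic tool case, 75 x 170 x 40 mm; origin at the centre of its underside.

How it is judged:
By the outcome, as a careful person would: the job done as asked, in the order asked, and still so for the second after the job is handed in, with the robot touching nothing.
It also fails if it takes over 64 s, if anything falls off the work surface, if the arm or the gripper's body presses on something with over 40 N, if the wrist force passes 120 N, or if a joint passes its speed limit or range.

## Working session

There is one attempt and no reset: what is moved stays moved. The work goes in short steps, Python scripts to look and compute and a shell command to move; the robot and the scene stay as the last step left them, time stands still between calls to the robot, and variables do not carry over. Pictures are saved under pics/ and viewed, at most 10 in all, crops included, and the job is handed in when it is done.

```bash
ls; mkdir -p pics
python3 - <<'E'
from workcell import telemetry, optics
import cv2,numpy as np
o=telemetry.get_obs();print(o)
for n in("top","side","wrist"):
    c=optics.camera(n);cv2.imwrite(f"pics/{n}0.png",c["color"][:,:,::-1]);np.savez(f"{n}0.npz",**c)
    print(n,c["K"].round(1).tolist(),np.round(c.get("extrinsics",c.get("mount")),3).tolist())
E
```

```text
pics
{'time': 0.0, 'q': array([ 7.37426284e+01,  5.01012348e+00,  1.00361022e+01,  9.51002763e+01,
       -8.11759266e-05,  9.00011968e+01]), 'qd': array([-0.03589425,  0.02992386, -0.0681846 , -0.01657428,  0.06999031,
       -0.00059413]), 'joint_efforts': array([-1.42451468e-04, -5.20386529e+01,  4.64809048e+01,  1.60941010e-02,
       -2.54491238e-05,  3.62357014e-06]), 'ee_pos': array([0.15391101, 0.52779055, 0.23060721]), 'tcp_rot': array([-1.79925703e+02,  8.27277882e-05,  1.63741432e+02]), 'wrist_force': array([-0.34849388, -0.03826765,  0.18098177]), 'torque': array([-0.03192938,  0.00146331,  0.04829667]), 'grasp_force': 0.0, 'opening': 0.08553975877203593}
top [[434.1, 0.0, 277.7], [0.0, 434.1, 204.8], [0.0, 0.0, 1.0]] [[0.02, -0.997, 0.081, 0.427], [-1.0, -0.018, 0.017, -0.074], [-0.015, -0.081, -0.997, 1.417], [0.0, 0.0, 0.0, 1.0]]
side [[535.6, 0.0, 273.5], [0.0, 535.6, 209.1], [0.0, 0.0, 1.0]] [[0.978, -0.14, 0.152, 0.323], [-0.207, -0.703, 0.681, -1.013], [0.012, -0.698, -0.716, 1.13], [0.0, 0.0, 0.0, 1.0]]
wrist [[331.4, 0.0, 280.8], [0.0, 331.4, 212.1], [0.0, 0.0, 1.0]] [[-0.0, -0.96, -0.28, 0.071], [1.0, -0.001, 0.001, 0.001], [-0.001, -0.28, 0.96, -0.142], [0.0, 0.0, 0.0, 1.0]]
```

View pics/top0.png

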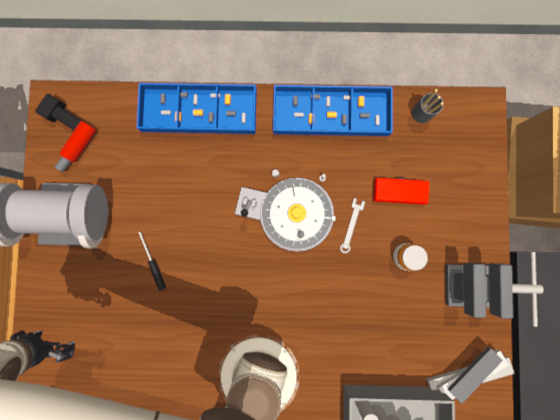

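View pics/side0.png

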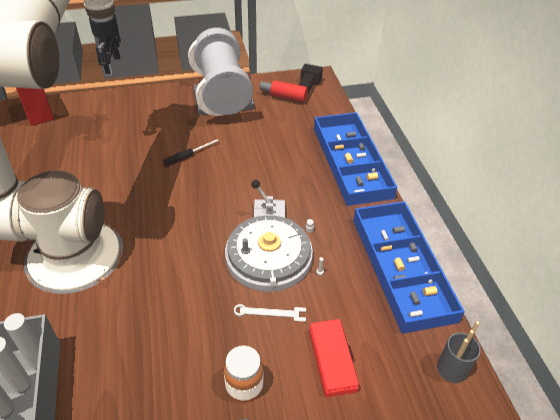

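The top view shows the turntable at about (297,214), the post at (301,234), the zero tab at about (333,217), the index line at about (293,190) and the lever ball at (244,212). Next I'll look at enlarged crops.

```bash
cat > h.py <<'E'
import numpy as np,cv2
def load(n): return dict(np.load(n))
def ray(c,uv,z,E=None):
    E=c["extrinsics"] if E is None else E
    d=E[:3,:3]@np.linalg.inv(c["K"])@np.array([uv[0],uv[1],1.]);o=E[:3,3]
    return o+d*(z-o[2])/d[2]
def proj(c,P,E=None):
    E=c["extrinsics"] if E is None else E
    p=c["K"]@(E[:3,:3].T@(np.array(P)-E[:3,3]));return p[:2]/p[2]
E
python3 - <<'E'
import cv2,numpy as np
from h import *
t=cv2.imread("pics/top0.png");s=cv2.imread("pics/side0.png")
a=cv2.resize(t[160:265,225:365],None,fx=4,fy=4,interpolation=cv2.INTER_CUBIC)
b=cv2.resize(s[172:297,215:335],None,fx=4,fy=4,interpolation=cv2.INTER_CUBIC)
cv2.imwrite("pics/topc.png",a);cv2.imwrite("pics/sidec.png",b)
c=load("top0.npz")
for n,uv,z in(("cen",(297,214),.052),("post",(301,234),.097),("tab",(333,217),.05),("idx",(293,189),.052),("ball",(244,212),.11)):print(n,ray(c,uv,z).round(3))
E
```

```text
cen [ 0.51  -0.112  0.052]
post [ 0.447 -0.124  0.097]
tab [ 0.503 -0.226  0.05 ]
idx [ 0.589 -0.099  0.052]
ball [0.51  0.049 0.11 ]
```

View pics/topc.png

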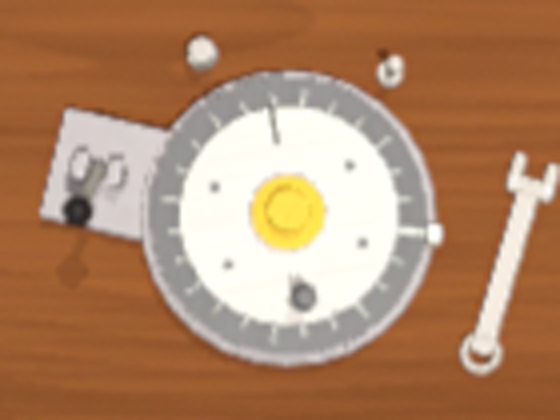

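View pics/sidec.png

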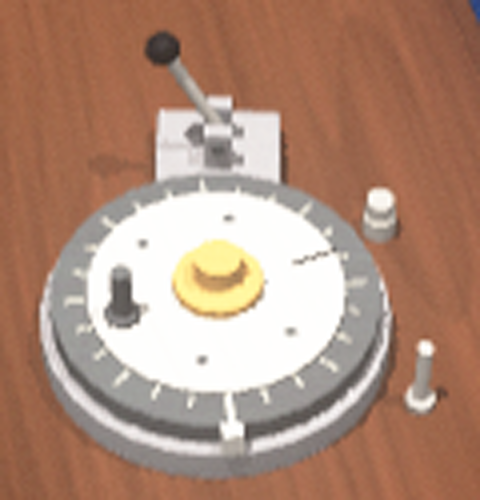

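The crops settle the layout. The index end is at crop (271,105) and points towards +x. The zero line with its tab is at (399–435,233), towards −y. The post is at (302,297) on the robot side, and the lever ball at (77,211) leans −x. The dial therefore has to go about 90° clockwise, which takes the post to the +y side. I'll move over to it now.

```bash
R='{"tx":-0.0232,"ty":-0.0272}'; 
python3 -m handwheel '[{"tx":-0.0232,"ty":-0.0272,"jaw":1},{"tx":-0.0232,"ty":-0.0272},{"tx":-0.0232,"ty":-0.0272},{"tx":-0.0232,"ty":-0.0272},{"tx":-0.0232,"ty":-0.0272},{"tx":-0.0232,"ty":-0.0272},{"tx":-0.0232,"ty":-0.0272},{"tx":-0.0232,"ty":-0.0272},{"tx":-0.0232,"ty":-0.0272},{"tx":-0.0232,"ty":-0.0272}]'
python3 -m handwheel '[{"tx":-0.0232,"ty":-0.0272},{"tx":-0.0232,"ty":-0.0272},{"tx":-0.0232,"ty":-0.0272},{"tx":-0.0232,"ty":-0.0272},{"tx":-0.0232,"ty":-0.0272},{"tx":-0.0232,"ty":-0.0272},{"tx":-0.0232,"ty":-0.0272},{"tx":-0.0232,"ty":-0.0272},{"tx":-0.0232,"ty":-0.0272},{"tx":-0.0232,"ty":-0.0272}]'
python3 -m handwheel '[{"az":9.5},{"az":9.5},{"az":9.5},{"az":9.5},{"az":9.5},{"az":9.5},{"az":9.5},{"az":9.5},{"az":0},{"az":0}]'
python3 -c "
from workcell import telemetry;o=telemetry.get_obs();print(o['q'].round(1),o['tcp_rot'])"
```

```text
[73.7  5.  10.  95.1 -0.  90. ] [-1.79942758e+02  5.13353295e-05  1.63742863e+02]$[0]: bad value
$[0]: bad value
$[0]: bad value
```

```bash
python3 -m handwheel '[{"tx":-0.0232,"ty":-0.0272,"tz":0,"ax":0,"ay":0,"az":0,"jaw":1},{"tx":-0.0232,"ty":-0.0272,"tz":0,"ax":0,"ay":0,"az":0,"jaw":1},{"tx":-0.0232,"ty":-0.0272,"tz":0,"ax":0,"ay":0,"az":0,"jaw":1},{"tx":-0.0232,"ty":-0.0272,"tz":0,"ax":0,"ay":0,"az":0,"jaw":1},{"tx":-0.0232,"ty":-0.0272,"tz":0,"ax":0,"ay":0,"az":0,"jaw":1},{"tx":-0.0232,"ty":-0.0272,"tz":0,"ax":0,"ay":0,"az":0,"jaw":1},{"tx":-0.0232,"ty":-0.0272,"tz":0,"ax":0,"ay":0,"az":0,"jaw":1},{"tx":-0.0232,"ty":-0.0272,"tz":0,"ax":0,"ay":0,"az":0,"jaw":1},{"tx":-0.0232,"ty":-0.0272,"tz":0,"ax":0,"ay":0,"az":0,"jaw":1},{"tx":-0.0232,"ty":-0.0272,"tz":0,"ax":0,"ay":0,"az":0,"jaw":1}]'
```

```text
time: 1.4
ee_pos: [0.3008, 0.2008, 0.2312]
tcp_rot: [180.0, 0.0, 163.8]
wrist_force: [-0.4, 0.6, 0.7]
opening: 0.0855
grasp_force: 0.0
```

```bash
python3 -m handwheel '[{"tx":-0.0232,"ty":-0.0272,"tz":0,"ax":0,"ay":0,"az":0,"jaw":1},{"tx":-0.0232,"ty":-0.0272,"tz":0,"ax":0,"ay":0,"az":0,"jaw":1},{"tx":-0.0232,"ty":-0.0272,"tz":0,"ax":0,"ay":0,"az":0,"jaw":1},{"tx":-0.0232,"ty":-0.0272,"tz":0,"ax":0,"ay":0,"az":0,"jaw":1},{"tx":-0.0232,"ty":-0.0272,"tz":0,"ax":0,"ay":0,"az":0,"jaw":1},{"tx":-0.0232,"ty":-0.0272,"tz":0,"ax":0,"ay":0,"az":0,"jaw":1},{"tx":-0.0232,"ty":-0.0272,"tz":0,"ax":0,"ay":0,"az":0,"jaw":1},{"tx":-0.0232,"ty":-0.0272,"tz":0,"ax":0,"ay":0,"az":0,"jaw":1},{"tx":-0.0232,"ty":-0.0272,"tz":0,"ax":0,"ay":0,"az":0,"jaw":1},{"tx":-0.0232,"ty":-0.0272,"tz":0,"ax":0,"ay":0,"az":0,"jaw":1}]'
python3 -m handwheel '[{"tx":0,"ty":0,"tz":0,"ax":0,"ay":0,"az":9.5,"jaw":1},{"tx":0,"ty":0,"tz":0,"ax":0,"ay":0,"az":9.5,"jaw":1},{"tx":0,"ty":0,"tz":0,"ax":0,"ay":0,"az":9.5,"jaw":1},{"tx":0,"ty":0,"tz":0,"ax":0,"ay":0,"az":9.5,"jaw":1},{"tx":0,"ty":0,"tz":0,"ax":0,"ay":0,"az":9.5,"jaw":1},{"tx":0,"ty":0,"tz":0,"ax":0,"ay":0,"az":9.5,"jaw":1},{"tx":0,"ty":0,"tz":0,"ax":0,"ay":0,"az":9.5,"jaw":1},{"tx":0,"ty":0,"tz":0,"ax":0,"ay":0,"az":9.5,"jaw":1},{"tx":0,"ty":0,"tz":0,"ax":0,"ay":0,"az":0,"jaw":1},{"tx":0,"ty":0,"tz":0,"ax":0,"ay":0,"az":0,"jaw":1}]'
python3 -c "
from workcell import telemetry;o=telemetry.get_obs();print(o['q'].round(1),o['tcp_rot'])"
```

```text
time: 2.65
ee_pos: [0.4474, -0.1254, 0.2311]
tcp_rot: [180.0, -0.0, 163.7]
wrist_force: [-0.2, 0.0, 0.4]
opening: 0.0853
grasp_force: 0.0
time: 3.9
ee_pos: [0.4471, -0.1241, 0.2312]
tcp_rot: [-180.0, -0.0, 87.9]
wrist_force: [0.1, -0.5, -0.2]
opening: 0.0854
grasp_force: 0.0
[-15.5  -6.7  -1.5  95.2   0.   76.5] [-1.79989288e+02 -3.51050259e-03  8.79483214e+01]
```

```bash
cat > wr.py <<'E'
import sys,cv2,numpy as np
from workcell import telemetry,optics
from scipy.spatial.transform import Rotation as R
n=sys.argv[1]
o=telemetry.get_obs();c=optics.camera("wrist")
T=np.eye(4);T[:3,:3]=R.from_euler("xyz",o["tcp_rot"],degrees=True).as_matrix();T[:3,3]=o["ee_pos"]
np.savez(n+".npz",K=c["K"],extrinsics=T@c["mount"],color=c["color"]);cv2.imwrite(f"pics/{n}.png",c["color"][:,:,::-1])
print(o["time"],o["ee_pos"].round(4),o["tcp_rot"].round(2))
E
python3 wr.py w1
```

```text
3.9 [ 0.4471 -0.1241  0.2312] [-179.99   -0.     87.95]
```

View pics/w1.png

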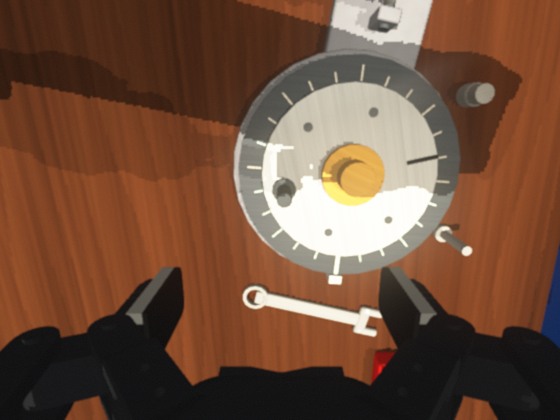

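The wrist view shows the index line from (408,163) to (438,157), the zero line from (338,256) to the tab at (335,280), the post top at (284,190) and the flange at (353,175).

```bash
cat >> h.py <<'E'
def lineend(c,cen,ang): pass
def circ(c,cuv,thr):
    "turntable edge: threshold mask, hull, circle fit at z=.052"
    g=cv2.cvtColor(c["color"],cv2.COLOR_RGB2GRAY);m=(cv2.GaussianBlur(g,(3,3),0)>thr).astype(np.uint8)
    n,l=cv2.connectedComponents(m);return m,l
E
python3 - <<'E'
from h import *
from scipy.optimize import least_squares
c=load("w1.npz")
i=ray(c,(438,157),.052);i2=ray(c,(408,163),.052);z=ray(c,(338,256),.047);tab=ray(c,(335,280),.05);p=ray(c,(284,190),.097)
cen=i+(p-i)*86/152
# ring outer edge points eyeballed (top of ring 47mm, r=110)
print("cen",cen,"d",np.linalg.norm((i-p)[:2]))
fl=ray(c,(353,175),.06);print("flange~",fl)
a=lambda v,w=cen:np.degrees(np.arctan2(*(v-w)[1::-1]))
print("post",p,a(p),"idx",i,a(i),"zero",a(z),a(tab),"r",np.linalg.norm((tab-cen)[:2]))
print("lineidx",a(i,i2),"linezero",a(tab,z))
t=load("top0.npz")
U=lambda u,v:(225+(u+.5)/4-.5,160+(v+.5)/4-.5)
i=ray(t,U(271,105),.052);p=ray(t,U(302,297),.097);tb=ray(t,U(435,233),.05);ball=ray(t,U(77,211),.116)
cc=i+(p-i)*86/152;print("top",cc,p,a(p,cc),a(i,cc),a(tb,cc),"ball",ball)
s=load("side0.npz");U=lambda u,v:(215+(u+.5)/4-.5,172+(v+.5)/4-.5)
print("side post",ray(s,U(121,270),.097),"ball",ray(s,U(162,47),.116))
E
```

```text
cen [ 0.51559921 -0.10551211  0.07746053] d 0.15019365873913365
flange~ [ 0.51703132 -0.10888289  0.06      ]
post [ 0.45081278 -0.11298221  0.097     ] -173.4226428951379 idx [ 0.60001788 -0.09577834  0.052     ] 6.577357104862122 zero -95.95161575611712 -96.25371731348955 r 0.11961302280187623
lineidx 9.470160679456065 linezero -97.29834775095958
top [ 0.51321453 -0.11065172  0.07746053] [ 0.44731605 -0.12160103  0.097     ] -170.56624944068074 9.433750559319277 -96.34172249531827 ball [0.50823429 0.04904253 0.116     ]
side post [ 0.44857517 -0.12140393  0.097     ] ball [0.50883628 0.05808193 0.116     ]
```

```bash
python3 -m handwheel '[{"tx":0,"ty":0,"tz":0,"ax":0,"ay":0,"az":-10.2,"jaw":0},{"tx":0,"ty":0,"tz":0,"ax":0,"ay":0,"az":-10.2,"jaw":0},{"tx":0,"ty":0,"tz":0,"ax":0,"ay":0,"az":-10.2,"jaw":0},{"tx":0,"ty":0,"tz":0,"ax":0,"ay":0,"az":-10.2,"jaw":0},{"tx":0,"ty":0,"tz":0,"ax":0,"ay":0,"az":-10.2,"jaw":0},{"tx":0,"ty":0,"tz":0,"ax":0,"ay":0,"az":-10.2,"jaw":0},{"tx":0,"ty":0,"tz":0,"ax":0,"ay":0,"az":-10.2,"jaw":0},{"tx":0,"ty":0,"tz":0,"ax":0,"ay":0,"az":-10.2,"jaw":0},{"tx":0,"ty":0,"tz":0,"ax":0,"ay":0,"az":-10.2,"jaw":0},{"tx":0,"ty":0,"tz":0,"ax":0,"ay":0,"az":-10,"jaw":0}]'
python3 -m handwheel '[{"tx":-0.0014,"ty":0.0024,"tz":0,"ax":0,"ay":0,"az":0,"jaw":0},{"tx":0,"ty":0,"tz":0.02,"ax":0,"ay":0,"az":0,"jaw":0},{"tx":0,"ty":0,"tz":0.02,"ax":0,"ay":0,"az":0,"jaw":0},{"tx":0,"ty":0,"tz":0.02,"ax":0,"ay":0,"az":0,"jaw":0},{"tx":0,"ty":0,"tz":0.02,"ax":0,"ay":0,"az":0,"jaw":0},{"tx":0,"ty":0,"tz":0.02,"ax":0,"ay":0,"az":0,"jaw":0},{"tx":0,"ty":0,"tz":0,"ax":0,"ay":0,"az":0,"jaw":0},{"tx":0,"ty":0,"tz":0,"ax":0,"ay":0,"az":0,"jaw":0},{"tx":0,"ty":0,"tz":0,"ax":0,"ay":0,"az":0,"jaw":0},{"tx":0,"ty":0,"tz":0,"ax":0,"ay":0,"az":0,"jaw":0}]'
python3 wr.py w2
```

```text
time: 5.2
ee_pos: [0.4471, -0.1242, 0.2313]
tcp_rot: [-180.0, -0.0, -170.0]
wrist_force: [0.8, -0.2, 0.7]
opening: 0.0425
grasp_force: 0.0
time: 6.45
ee_pos: [0.4484, -0.1216, 0.1319]
tcp_rot: [-180.0, 0.0, -170.5]
wrist_force: [0.4, 0.9, 0.2]
opening: 0.0429
grasp_force: 0.0
6.45 [ 0.4484 -0.1216  0.1319] [-1.7998e+02  5.0000e-02 -1.7048e+02]
```

View pics/w2.png

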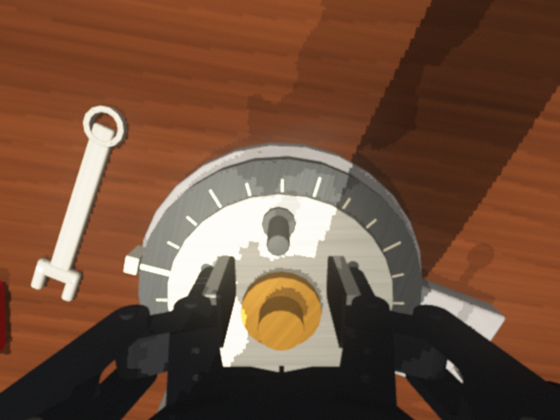

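The post top is at about (278,243), midway between the fingers, and the tab is at (131,265).

Run:
```python
from h import *
c=load("w2.npz");print(ray(c,(278,243),.097),proj(c,[.4484,-.1216,.097]))
print("zero line dir",ray(c,(141,266),.047),ray(c,(168,272),.047),"tab",ray(c,(131,265),.05))
```

```text
[ 0.44820853 -0.12258815  0.097     ] [279.652102   243.57486403]
zero line dir [ 0.50293135 -0.21778266  0.047     ] [ 0.50455145 -0.19752116  0.047     ] tab [ 0.50169194 -0.22396517  0.05      ]
```

```bash
python3 -m handwheel '[{"tx":0,"ty":-0.0005,"tz":0.013,"ax":0,"ay":0,"az":0,"jaw":0},{"tx":0,"ty":0,"tz":0.013,"ax":0,"ay":0,"az":0,"jaw":0},{"tx":0,"ty":0,"tz":0.013,"ax":0,"ay":0,"az":0,"jaw":0},{"tx":0,"ty":0,"tz":0.013,"ax":0,"ay":0,"az":0,"jaw":0},{"tx":0,"ty":0,"tz":0.012,"ax":0,"ay":0,"az":0,"jaw":0},{"tx":0,"ty":0,"tz":0,"ax":0,"ay":0,"az":0,"jaw":-0.5},{"tx":0,"ty":0,"tz":0,"ax":0,"ay":0,"az":0,"jaw":-0.6},{"tx":0,"ty":0,"tz":0,"ax":0,"ay":0,"az":0,"jaw":-0.8},{"tx":0,"ty":0,"tz":0,"ax":0,"ay":0,"az":0,"jaw":-0.8},{"tx":0,"ty":0,"tz":0,"ax":0,"ay":0,"az":0,"jaw":-0.8}]' 20
```

```text
time: 7.75
ee_pos: [0.4484, -0.1223, 0.0678]
tcp_rot: [-180.0, 0.0, -170.5]
wrist_force: [-1.6, -2.4, 3.8]
opening: 0.0132
grasp_force: 21.0
```

```bash
python3 -m handwheel '[{"tx":-0.0003,"ty":0.006,"tz":0,"ax":0,"ay":0,"az":5.2,"jaw":-0.8},{"tx":-0.0003,"ty":0.006,"tz":0,"ax":0,"ay":0,"az":5.2,"jaw":-0.8},{"tx":-0.0003,"ty":0.006,"tz":0,"ax":0,"ay":0,"az":5.2,"jaw":-0.8},{"tx":-0.0003,"ty":0.006,"tz":0,"ax":0,"ay":0,"az":5.2,"jaw":-0.8},{"tx":-0.0003,"ty":0.006,"tz":0,"ax":0,"ay":0,"az":5.2,"jaw":-0.8},{"tx":-0.0003,"ty":0.006,"tz":0,"ax":0,"ay":0,"az":5.2,"jaw":-0.8},{"tx":-0.0003,"ty":0.006,"tz":0,"ax":0,"ay":0,"az":5.2,"jaw":-0.8},{"tx":-0.0003,"ty":0.006,"tz":0,"ax":0,"ay":0,"az":5.2,"jaw":-0.8},{"tx":-0.0003,"ty":0.006,"tz":0,"ax":0,"ay":0,"az":5.2,"jaw":-0.8},{"tx":-0.0003,"ty":0.006,"tz":0,"ax":0,"ay":0,"az":5.2,"jaw":-0.8}]'
```

```text
time: 9.0
ee_pos: [0.4648, -0.0663, 0.0678]
tcp_rot: [-180.0, 0.0, 137.4]
wrist_force: [-3.1, -2.3, 5.0]
opening: 0.013
grasp_force: 21.4
```

```bash
python3 -m handwheel '[{"tx":-0.0003,"ty":0.006,"tz":0,"ax":0,"ay":0,"az":5.2,"jaw":-0.8},{"tx":-0.0003,"ty":0.006,"tz":0,"ax":0,"ay":0,"az":5.2,"jaw":-0.8},{"tx":-0.0003,"ty":0.006,"tz":0,"ax":0,"ay":0,"az":5.2,"jaw":-0.8},{"tx":-0.0003,"ty":0.006,"tz":0,"ax":0,"ay":0,"az":5.2,"jaw":-0.8},{"tx":-0.0003,"ty":0.006,"tz":0,"ax":0,"ay":0,"az":5.2,"jaw":-0.8},{"tx":-0.0003,"ty":0.006,"tz":0,"ax":0,"ay":0,"az":5.2,"jaw":-0.8},{"tx":-0.0003,"ty":0.006,"tz":0,"ax":0,"ay":0,"az":5.2,"jaw":-0.8},{"tx":-0.0003,"ty":0.006,"tz":0,"ax":0,"ay":0,"az":5.2,"jaw":-0.8},{"tx":-0.0003,"ty":0.006,"tz":0,"ax":0,"ay":0,"az":5.2,"jaw":-0.8},{"tx":0,"ty":0,"tz":0,"ax":0,"ay":0,"az":0,"jaw":-0.8}]'
python3 -m handwheel '[{"tx":0,"ty":0,"tz":0,"ax":0,"ay":0,"az":0,"jaw":-0.5},{"tx":0,"ty":0,"tz":0,"ax":0,"ay":0,"az":0,"jaw":-0.2},{"tx":0,"ty":0,"tz":0,"ax":0,"ay":0,"az":0,"jaw":0},{"tx":0,"ty":0,"tz":-0.015,"ax":0,"ay":0,"az":0,"jaw":0},{"tx":0,"ty":0,"tz":-0.02,"ax":0,"ay":0,"az":0,"jaw":0},{"tx":0,"ty":0,"tz":-0.03,"ax":0,"ay":0,"az":0,"jaw":0},{"tx":0,"ty":0,"tz":-0.03,"ax":0,"ay":0,"az":0,"jaw":0},{"tx":0.03,"ty":0,"tz":-0.02,"ax":0,"ay":0,"az":0,"jaw":0},{"tx":0.03,"ty":0,"tz":0,"ax":0,"ay":0,"az":0,"jaw":0},{"tx":0,"ty":0,"tz":0,"ax":0,"ay":0,"az":0,"jaw":0}]'
python3 wr.py w3
```

```text
time: 10.25
ee_pos: [0.5138, -0.0442, 0.0678]
tcp_rot: [179.9, -0.1, 90.8]
wrist_force: [2.2, 6.2, 3.0]
opening: 0.0132
grasp_force: 21.3
time: 11.5
ee_pos: [0.5124, 0.0161, 0.1835]
tcp_rot: [179.9, -0.0, 90.9]
wrist_force: [0.4, -0.5, -0.5]
opening: 0.0429
grasp_force: 0.0
11.5 [0.5124 0.0161 0.1835] [ 1.7992e+02 -1.0000e-02  9.0870e+01]
```

View pics/w3.png

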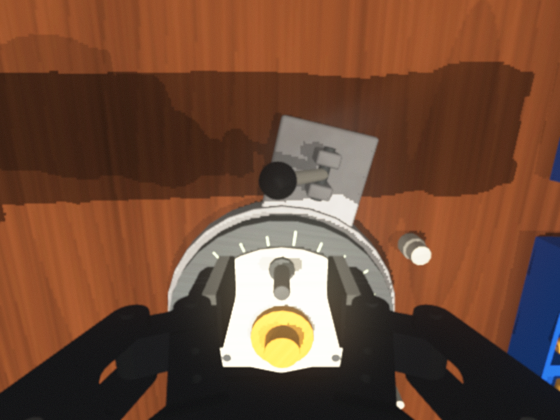

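The ball is at (278,181), and the cheeks at (328,157) and (320,190). The fingers hide the index line, so I'll move towards −y to bring it into view.

```bash
python3 -m handwheel '[{"tx":-0.02,"ty":0,"tz":0,"ax":0,"ay":0,"az":0,"jaw":0},{"tx":-0.022,"ty":0,"tz":0,"ax":0,"ay":0,"az":0,"jaw":0},{"tx":-0.022,"ty":0,"tz":0,"ax":0,"ay":0,"az":0,"jaw":0},{"tx":-0.022,"ty":0,"tz":0,"ax":0,"ay":0,"az":0,"jaw":0},{"tx":-0.022,"ty":0,"tz":0,"ax":0,"ay":0,"az":0,"jaw":0},{"tx":-0.022,"ty":0,"tz":0,"ax":0,"ay":0,"az":0,"jaw":0},{"tx":-0.022,"ty":0,"tz":0,"ax":0,"ay":0,"az":0,"jaw":0},{"tx":-0.022,"ty":0,"tz":0,"ax":0,"ay":0,"az":0,"jaw":0},{"tx":-0.022,"ty":0,"tz":0,"ax":0,"ay":0,"az":0,"jaw":0},{"tx":-0.02,"ty":0,"tz":0,"ax":0,"ay":0,"az":0,"jaw":0}]'
python3 wr.py w4
python3 - <<'E'
from h import *
c=load("w3.npz")
print("ball",ray(c,(278,181),.116),"pivot",ray(c,(324,174),.055), "post",ray(c,(282,293),.097))
print("lug edge corners",ray(c,(283,115),.024),ray(c,(378,139),.024))
E
```

```text
time: 12.8
ee_pos: [0.5146, -0.2028, 0.1824]
tcp_rot: [-180.0, 0.0, 90.7]
wrist_force: [0.0, 0.7, -0.2]
opening: 0.0425
grasp_force: 0.0
12.8 [ 0.5146 -0.2028  0.1824] [-1.7999e+02  1.0000e-02  9.0690e+01]
ball [0.51089396 0.04785256 0.116     ] pivot [0.54836578 0.04258036 0.055     ] post [ 0.51500405 -0.04338576  0.097     ]
lug edge corners [0.5141163  0.08870107 0.024     ] [0.59902175 0.06947045 0.024     ]
```

View pics/w4.png

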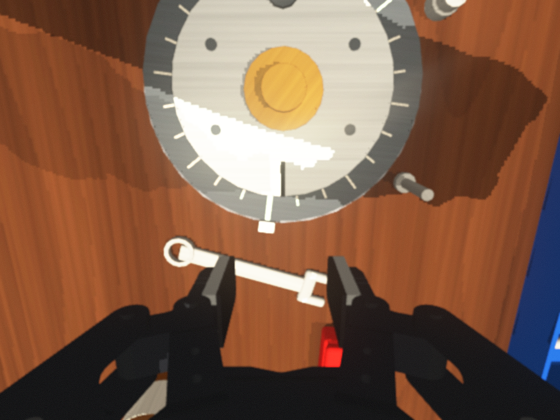

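The index line runs down column 282 (rows 163–195), and the zero line is at about (270,197–220), leaning slightly. The dial is a few degrees short. I'll measure it to subpixel.

```bash
cat > meas.py <<'E'
import sys
from h import *
def line(g,box,dark,c,z):
    r0,r1,c0,c1=box;P=[]
    for r in range(r0,r1):
        w=g[r,c0:c1].astype(float);w=(np.median(w)-w) if dark else (w-np.median(w))
        w=np.clip(w-.4*w.max(),0,None);P.append(ray(c,((w*np.arange(c0,c1)).sum()/w.sum(),r),z)[:2])
    return np.array(P)
def run(n,bi,bz,cen=None):
    c=load(n+".npz");g=cv2.cvtColor(c["color"],cv2.COLOR_RGB2GRAY)
    I=line(g,bi,1,c,.052);Z=line(g,bz,0,c,.047)
    for nm,L in(("idx",I),("zero",Z)):
        vx,vy,x,y=cv2.fitLine(L.astype(np.float32),cv2.DIST_HUBER,0,1e-4,1e-4).ravel()
        s=-1 if vy>0 else 1
        print(nm,"dir",np.degrees(np.arctan2(s*vy,s*vx)).round(2),"mean",L.mean(0).round(4),
          "ang about cen",np.degrees(np.arctan2(*(L.mean(0)-cen)[::-1])).round(2))
E
python3 - <<'E'
from meas import *
c=load("w4.npz")
# turntable centre from flange base disc (z .062, colour mask)
h=cv2.cvtColor(c["color"],cv2.COLOR_RGB2HSV);m=cv2.inRange(h,(12,120,90),(30,255,255));m[:30]=0;m[140:]=0;m[:,:235]=0;m[:,335:]=0
k=max(cv2.findContours(m,0,1)[0],key=cv2.contourArea);e=cv2.fitEllipse(k);print("flange",e,ray(c,e[0],.062))
# ring top circle: holes in turntable, 4 dark dots
H=np.array([ray(c,p,.052)[:2] for p in((211,44),(355,44),(215.5,129.5),(350,129.5))]);print("holes",H.round(4).tolist(),H.mean(0))
for cen in([.514,-.1103],H.mean(0)): run("w4",(168,191,274,292),(202,217,260,280),np.array(cen))
E
```

```text
flange ((283.0777282714844, 87.58150482177734), (77.87291717529297, 81.62704467773438), 1.927077054977417) [ 0.51586134 -0.11083308  0.062     ]
holes [[0.4618, -0.0802], [0.5691, -0.0789], [0.4624, -0.1421], [0.5697, -0.1408]] [ 0.51575976 -0.11050921]
idx dir -88.73 mean [ 0.5165 -0.1814] ang about cen -88.03
zero dir -96.38 mean [ 0.5044 -0.2089] ang about cen -95.59
idx dir -88.73 mean [ 0.5165 -0.1814] ang about cen -89.44
zero dir -96.38 mean [ 0.5044 -0.2089] ang about cen -96.61
```

```bash
python3 -m handwheel '[{"tx":0.02,"ty":0.0019,"tz":0,"ax":0,"ay":0,"az":0,"jaw":0},{"tx":0.04,"ty":0,"tz":0,"ax":0,"ay":0,"az":0,"jaw":0},{"tx":0.05,"ty":0,"tz":0,"ax":0,"ay":0,"az":0,"jaw":0},{"tx":0.04,"ty":0,"tz":0,"ax":0,"ay":0,"az":0,"jaw":0},{"tx":0.0088,"ty":0,"tz":0.02,"ax":0,"ay":0,"az":0,"jaw":0},{"tx":0,"ty":0,"tz":0.025,"ax":0,"ay":0,"az":0,"jaw":0},{"tx":0,"ty":0,"tz":0.025,"ax":0,"ay":0,"az":0,"jaw":0},{"tx":0,"ty":0,"tz":0.025,"ax":0,"ay":0,"az":0,"jaw":0},{"tx":0,"ty":0,"tz":0.02,"ax":0,"ay":0,"az":0,"jaw":0},{"tx":0,"ty":0,"tz":0,"ax":0,"ay":0,"az":0,"jaw":0}]'
python3 -m handwheel '[{"tx":0,"ty":0,"tz":0,"ax":0,"ay":0,"az":0,"jaw":-0.5},{"tx":0,"ty":0,"tz":0,"ax":0,"ay":0,"az":0,"jaw":-0.6},{"tx":0,"ty":0,"tz":0,"ax":0,"ay":0,"az":0,"jaw":-0.8},{"tx":0,"ty":0,"tz":0,"ax":0,"ay":0,"az":0,"jaw":-0.8},{"tx":0,"ty":0,"tz":0,"ax":0,"ay":0,"az":0,"jaw":-0.8},{"tx":0,"ty":0,"tz":0,"ax":0,"ay":0,"az":0,"jaw":-0.8},{"tx":0,"ty":0,"tz":0,"ax":0,"ay":0,"az":0,"jaw":-0.8},{"tx":0,"ty":0,"tz":0,"ax":0,"ay":0,"az":0,"jaw":-0.8},{"tx":0,"ty":0,"tz":0,"ax":0,"ay":0,"az":0,"jaw":-0.8},{"tx":0,"ty":0,"tz":0,"ax":0,"ay":0,"az":0,"jaw":-0.8}]'
```

```text
time: 14.1
ee_pos: [0.5136, -0.0414, 0.0661]
tcp_rot: [-179.8, -0.0, 90.8]
wrist_force: [0.0, -0.2, 0.1]
opening: 0.0429
grasp_force: 0.0
time: 15.35
ee_pos: [0.5152, -0.0421, 0.0684]
tcp_rot: [179.9, -0.0, 90.7]
wrist_force: [-2.6, 2.3, 6.5]
opening: 0.0133
grasp_force: 20.8
```

```bash
python3 -m handwheel '[{"tx":0,"ty":0.002,"tz":0,"ax":0,"ay":0,"az":1.75,"jaw":-0.8},{"tx":-0.0001,"ty":0.002,"tz":0,"ax":0,"ay":0,"az":1.75,"jaw":-0.8},{"tx":0,"ty":0.002,"tz":0,"ax":0,"ay":0,"az":1.75,"jaw":-0.8},{"tx":-0.0001,"ty":0.002,"tz":0,"ax":0,"ay":0,"az":1.75,"jaw":-0.8},{"tx":0,"ty":0,"tz":0,"ax":0,"ay":0,"az":0,"jaw":-0.8},{"tx":0,"ty":0,"tz":0,"ax":0,"ay":0,"az":0,"jaw":-0.8},{"tx":0,"ty":0,"tz":0,"ax":0,"ay":0,"az":0,"jaw":-0.8},{"tx":0,"ty":0,"tz":0,"ax":0,"ay":0,"az":0,"jaw":-0.8},{"tx":0,"ty":0,"tz":0,"ax":0,"ay":0,"az":0,"jaw":-0.8},{"tx":0,"ty":0,"tz":0,"ax":0,"ay":0,"az":0,"jaw":-0.8}]'
python3 -m handwheel '[{"tx":0,"ty":0,"tz":0,"ax":0,"ay":0,"az":0,"jaw":-0.5},{"tx":0,"ty":0,"tz":0,"ax":0,"ay":0,"az":0,"jaw":-0.2},{"tx":0,"ty":0,"tz":0,"ax":0,"ay":0,"az":0,"jaw":0},{"tx":0,"ty":0,"tz":-0.02,"ax":0,"ay":0,"az":0,"jaw":0},{"tx":0,"ty":0,"tz":-0.03,"ax":0,"ay":0,"az":0,"jaw":0},{"tx":0,"ty":0,"tz":-0.035,"ax":0,"ay":0,"az":0,"jaw":0},{"tx":0,"ty":0,"tz":-0.03,"ax":0,"ay":0,"az":0,"jaw":0},{"tx":-0.02,"ty":0,"tz":0,"ax":0,"ay":0,"az":0,"jaw":0},{"tx":-0.03,"ty":0,"tz":0,"ax":0,"ay":0,"az":0,"jaw":0},{"tx":-0.03,"ty":0,"tz":0,"ax":0,"ay":0,"az":0,"jaw":0}]'
python3 -m handwheel '[{"tx":-0.03,"ty":0,"tz":0,"ax":0,"ay":0,"az":0,"jaw":0},{"tx":-0.03,"ty":0,"tz":0,"ax":0,"ay":0,"az":0,"jaw":0},{"tx":-0.02,"ty":0,"tz":0,"ax":0,"ay":0,"az":0,"jaw":0},{"tx":0,"ty":0,"tz":0,"ax":0,"ay":0,"az":0,"jaw":0},{"tx":0,"ty":0,"tz":0,"ax":0,"ay":0,"az":0,"jaw":0},{"tx":0,"ty":0,"tz":0,"ax":0,"ay":0,"az":0,"jaw":0},{"tx":0,"ty":0,"tz":0,"ax":0,"ay":0,"az":0,"jaw":0},{"tx":0,"ty":0,"tz":0,"ax":0,"ay":0,"az":0,"jaw":0},{"tx":0,"ty":0,"tz":0,"ax":0,"ay":0,"az":0,"jaw":-1},{"tx":0,"ty":0,"tz":0,"ax":0,"ay":0,"az":0,"jaw":-1}]'
python3 wr.py w5
python3 - <<'E'
import cv2
a=cv2.imread("pics/w5.png")[:270,140:430];cv2.imwrite("pics/w5c.png",cv2.resize(a,None,fx=2.2,fy=2.2,interpolation=cv2.INTER_CUBIC))
E
```

```text
time: 16.6
ee_pos: [0.5233, -0.0427, 0.0684]
tcp_rot: [179.9, -0.0, 83.7]
wrist_force: [-1.8, 2.8, 5.3]
opening: 0.0134
grasp_force: 20.7
time: 17.85
ee_pos: [0.514, -0.1231, 0.1823]
tcp_rot: [180.0, 0.0, 83.8]
wrist_force: [-0.4, -0.3, 0.5]
opening: 0.0428
grasp_force: 0.0
time: 19.1
ee_pos: [0.5054, -0.2018, 0.1823]
tcp_rot: [-180.0, -0.0, 83.7]
wrist_force: [-0.3, -0.4, 0.5]
opening: 0.0068
grasp_force: 0.0
19.1 [ 0.5054 -0.2018  0.1823] [-180.     -0.     83.74]
```

View pics/w5c.png

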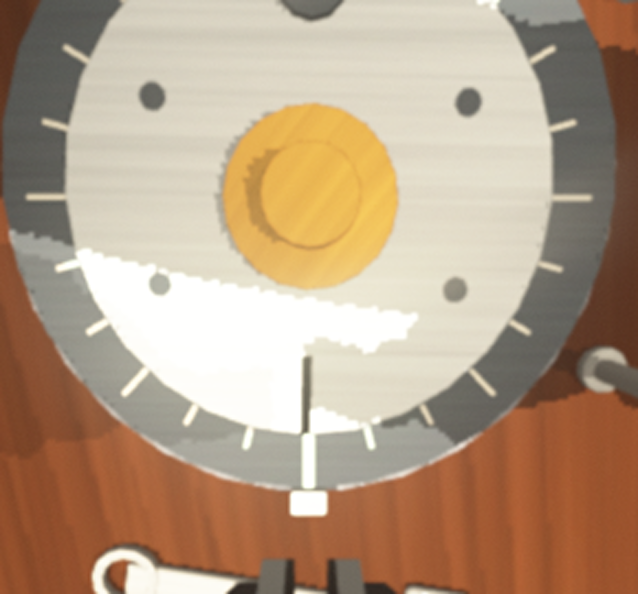

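Index line at crop (308,357–432) and zero line at (308,435–488): they look lined up. I'll check that to subpixel.

Run:
```python
from meas import *
run("w5",(168,192,272,290),(203,218,272,288),np.array([.5155,-.1108]))
c=load("w5.npz");g=cv2.cvtColor(c["color"],cv2.COLOR_RGB2GRAY)
for r in(170,180,190,194,196,205,215):print(r,g[r,274:288].tolist())
h=cv2.cvtColor(c["color"],cv2.COLOR_RGB2HSV);m=cv2.inRange(h,(12,120,90),(30,255,255));m[:30]=0;m[140:]=0;m[:,:235]=0;m[:,335:]=0
k=max(cv2.findContours(m,0,1)[0],key=cv2.contourArea);e=cv2.fitEllipse(k);print("flange",ray(c,e[0],.062))
```

```text
idx dir -98.28 mean [ 0.5066 -0.1808] ang about cen -97.21
zero dir -96.34 mean [ 0.5043 -0.2084] ang about cen -96.53
170 [255, 255, 252, 197, 129, 112, 127, 172, 210, 221, 222, 223, 222, 222]
180 [255, 255, 249, 170, 116, 106, 124, 179, 215, 223, 223, 222, 223, 223]
190 [255, 255, 248, 165, 111, 106, 178, 254, 255, 255, 255, 255, 255, 255]
194 [255, 255, 248, 162, 106, 106, 181, 254, 255, 255, 255, 255, 255, 255]
196 [251, 251, 215, 143, 137, 155, 207, 251, 254, 253, 251, 247, 244, 239]
205 [169, 169, 176, 228, 255, 255, 255, 255, 252, 209, 171, 167, 168, 167]
215 [166, 166, 173, 227, 255, 255, 255, 255, 252, 207, 169, 165, 165, 166]
flange [ 0.51577779 -0.11091947  0.062     ]
```

The index is about 0.8° past the zero line, with glare eating into its edge. I'll regrip with a 1 mm backward offset so the grip centres it.

```bash
python3 -m handwheel '[{"tx":0.02,"ty":0,"tz":0,"ax":0,"ay":0,"az":0,"jaw":0},{"tx":0.03,"ty":0,"tz":0,"ax":0,"ay":0,"az":0,"jaw":0},{"tx":0.03,"ty":0,"tz":0,"ax":0,"ay":0,"az":0,"jaw":0},{"tx":0.03,"ty":0,"tz":0,"ax":0,"ay":0,"az":0,"jaw":0},{"tx":0.03,"ty":0,"tz":0,"ax":0,"ay":0,"az":0,"jaw":0},{"tx":0.02,"ty":0,"tz":0,"ax":0,"ay":0,"az":0,"jaw":0},{"tx":0,"ty":-0.001,"tz":0,"ax":0,"ay":0,"az":-0.8,"jaw":0},{"tx":0,"ty":0,"tz":0,"ax":0,"ay":0,"az":0,"jaw":0},{"tx":0,"ty":0,"tz":0,"ax":0,"ay":0,"az":0,"jaw":0},{"tx":0,"ty":0,"tz":0,"ax":0,"ay":0,"az":0,"jaw":0}]'
python3 -m handwheel '[{"tx":0,"ty":0,"tz":0.02,"ax":0,"ay":0,"az":0,"jaw":0},{"tx":0,"ty":0,"tz":0.02,"ax":0,"ay":0,"az":0,"jaw":0},{"tx":0,"ty":0,"tz":0.02,"ax":0,"ay":0,"az":0,"jaw":0},{"tx":0,"ty":0,"tz":0.02,"ax":0,"ay":0,"az":0,"jaw":0},{"tx":0,"ty":0,"tz":0.02,"ax":0,"ay":0,"az":0,"jaw":0},{"tx":0,"ty":0,"tz":0.014,"ax":0,"ay":0,"az":0,"jaw":0},{"tx":0,"ty":0,"tz":0,"ax":0,"ay":0,"az":0,"jaw":0},{"tx":0,"ty":0,"tz":0,"ax":0,"ay":0,"az":0,"jaw":-0.4},{"tx":0,"ty":0,"tz":0,"ax":0,"ay":0,"az":0,"jaw":-0.5},{"tx":0,"ty":0,"tz":0,"ax":0,"ay":0,"az":0,"jaw":-0.6}]'
python3 -m handwheel '[{"tx":0,"ty":0,"tz":0,"ax":0,"ay":0,"az":0,"jaw":-0.8},{"tx":0,"ty":0,"tz":0,"ax":0,"ay":0,"az":0,"jaw":-0.8},{"tx":0,"ty":0,"tz":0,"ax":0,"ay":0,"az":0,"jaw":-0.8},{"tx":0,"ty":0,"tz":0,"ax":0,"ay":0,"az":0,"jaw":-0.8},{"tx":0,"ty":0,"tz":0,"ax":0,"ay":0,"az":0,"jaw":-0.8},{"tx":0,"ty":0,"tz":0,"ax":0,"ay":0,"az":0,"jaw":-0.8},{"tx":0,"ty":0,"tz":0,"ax":0,"ay":0,"az":0,"jaw":-0.8},{"tx":0,"ty":0,"tz":0,"ax":0,"ay":0,"az":0,"jaw":-0.8},{"tx":0,"ty":0,"tz":0,"ax":0,"ay":0,"az":0,"jaw":-0.8},{"tx":0,"ty":0,"tz":0,"ax":0,"ay":0,"az":0,"jaw":-0.8}]'
```

```text
time: 20.4
ee_pos: [0.5218, -0.0432, 0.1823]
tcp_rot: [-180.0, 0.0, 84.5]
wrist_force: [-1.7, -1.0, -0.1]
opening: 0.0428
grasp_force: 0.0
time: 21.65
ee_pos: [0.5221, -0.0427, 0.0688]
tcp_rot: [179.9, 0.0, 84.5]
wrist_force: [-0.5, 0.6, 0.1]
opening: 0.0172
grasp_force: 0.0
time: 22.9
ee_pos: [0.5223, -0.0427, 0.0689]
tcp_rot: [179.9, -0.0, 84.5]
wrist_force: [1.4, 1.3, 4.7]
opening: 0.0136
grasp_force: 21.2
```

```bash
python3 -m handwheel '[{"tx":0,"ty":0,"tz":0,"ax":0,"ay":0,"az":0,"jaw":-0.5},{"tx":0,"ty":0,"tz":0,"ax":0,"ay":0,"az":0,"jaw":-0.2},{"tx":0,"ty":0,"tz":0,"ax":0,"ay":0,"az":0,"jaw":0},{"tx":0,"ty":0,"tz":-0.02,"ax":0,"ay":0,"az":0,"jaw":0},{"tx":0,"ty":0,"tz":-0.03,"ax":0,"ay":0,"az":0,"jaw":0},{"tx":0,"ty":0,"tz":-0.035,"ax":0,"ay":0,"az":0,"jaw":0},{"tx":0,"ty":0,"tz":-0.03,"ax":0,"ay":0,"az":0,"jaw":0},{"tx":-0.02,"ty":0,"tz":0,"ax":0,"ay":0,"az":0,"jaw":0},{"tx":-0.03,"ty":0,"tz":0,"ax":0,"ay":0,"az":0,"jaw":0},{"tx":-0.03,"ty":0,"tz":0,"ax":0,"ay":0,"az":0,"jaw":0}]'
python3 -m handwheel '[{"tx":-0.03,"ty":0,"tz":0,"ax":0,"ay":0,"az":0,"jaw":0},{"tx":-0.03,"ty":0,"tz":0,"ax":0,"ay":0,"az":0,"jaw":0},{"tx":-0.02,"ty":0,"tz":0,"ax":0,"ay":0,"az":0,"jaw":0},{"tx":0,"ty":0,"tz":0,"ax":0,"ay":0,"az":0,"jaw":0},{"tx":0,"ty":0,"tz":0,"ax":0,"ay":0,"az":0,"jaw":0},{"tx":0,"ty":0,"tz":0,"ax":0,"ay":0,"az":0,"jaw":0},{"tx":0,"ty":0,"tz":0,"ax":0,"ay":0,"az":0,"jaw":0},{"tx":0,"ty":0,"tz":0,"ax":0,"ay":0,"az":0,"jaw":0},{"tx":0,"ty":0,"tz":0,"ax":0,"ay":0,"az":0,"jaw":-1},{"tx":0,"ty":0,"tz":0,"ax":0,"ay":0,"az":0,"jaw":-1}]'
python3 wr.py w6
python3 - <<'E'
from meas import *
c=load("w6.npz");run("w6",(168,184,272,292),(203,218,272,290),np.array([.5155,-.1108]))
g=cv2.cvtColor(c["color"],cv2.COLOR_RGB2GRAY)
for r in(165,170,180,190,194,205,215):print(r,g[r,274:290].tolist())
print(proj(c,[.5156,-.1109,.052]))
E
```

```text
time: 24.15
ee_pos: [0.514, -0.1231, 0.1832]
tcp_rot: [-180.0, 0.0, 84.6]
wrist_force: [0.5, -0.5, 0.6]
opening: 0.043
grasp_force: 0.0
time: 25.4
ee_pos: [0.5066, -0.2019, 0.1833]
tcp_rot: [-180.0, -0.0, 84.5]
wrist_force: [-0.5, 0.2, -0.4]
opening: 0.0065
grasp_force: 0.0
25.4 [ 0.5066 -0.2019  0.1833] [-180.     -0.     84.54]
idx dir -96.09 mean [ 0.5081 -0.1777] ang about cen -96.33
zero dir -95.81 mean [ 0.5044 -0.2087] ang about cen -96.45
165 [255, 255, 254, 205, 142, 126, 130, 164, 211, 228, 229, 228, 228, 228, 228, 228]
170 [255, 255, 253, 197, 135, 123, 131, 174, 211, 222, 222, 223, 223, 223, 223, 222]
180 [255, 255, 252, 185, 118, 104, 118, 170, 211, 222, 225, 223, 223, 222, 223, 223]
190 [255, 255, 248, 165, 110, 105, 178, 254, 255, 255, 255, 255, 255, 255, 255, 255]
194 [255, 255, 247, 162, 106, 102, 173, 254, 255, 255, 255, 255, 255, 255, 255, 255]
205 [168, 200, 251, 255, 255, 255, 255, 241, 184, 166, 167, 168, 168, 167, 169, 167]
215 [165, 200, 251, 255, 255, 255, 255, 239, 183, 166, 167, 167, 168, 166, 167, 166]
[280.40714655  89.52539636]
```

The index is now within about 0.2° of zero. Next is the clamp lever. I'll turn to line up with the base, move to the −x side of the ball and descend with the jaws shut.

```bash
python3 -m handwheel '[{"tx":0,"ty":0,"tz":0,"ax":0,"ay":0,"az":7,"jaw":-1},{"tx":0.02,"ty":-0.0132,"tz":0,"ax":0,"ay":0,"az":0,"jaw":-1},{"tx":0.03,"ty":-0.0132,"tz":0,"ax":0,"ay":0,"az":0,"jaw":-1},{"tx":0.035,"ty":-0.0132,"tz":0,"ax":0,"ay":0,"az":0,"jaw":-1},{"tx":0.035,"ty":-0.0132,"tz":0,"ax":0,"ay":0,"az":0,"jaw":-1},{"tx":0.035,"ty":-0.0132,"tz":0,"ax":0,"ay":0,"az":0,"jaw":-1},{"tx":0.035,"ty":-0.0132,"tz":0,"ax":0,"ay":0,"az":0,"jaw":-1},{"tx":0.035,"ty":-0.0132,"tz":0,"ax":0,"ay":0,"az":0,"jaw":-1},{"tx":0.0207,"ty":-0.0135,"tz":0,"ax":0,"ay":0,"az":0,"jaw":-1},{"tx":0,"ty":0,"tz":0,"ax":0,"ay":0,"az":0,"jaw":-1}]'
python3 -m handwheel '[{"tx":0,"ty":0,"tz":0,"ax":0,"ay":0,"az":0,"jaw":-1},{"tx":0,"ty":0,"tz":0.016,"ax":0,"ay":0,"az":0,"jaw":-1},{"tx":0,"ty":0,"tz":0.016,"ax":0,"ay":0,"az":0,"jaw":-1},{"tx":0,"ty":0,"tz":0.016,"ax":0,"ay":0,"az":0,"jaw":-1},{"tx":0,"ty":0,"tz":0.016,"ax":0,"ay":0,"az":0,"jaw":-1},{"tx":0,"ty":0,"tz":0.016,"ax":0,"ay":0,"az":0,"jaw":-1},{"tx":0,"ty":0,"tz":0.003,"ax":0,"ay":0,"az":0,"jaw":-1},{"tx":0,"ty":0,"tz":0,"ax":0,"ay":0,"az":0,"jaw":-1},{"tx":0,"ty":0,"tz":0,"ax":0,"ay":0,"az":0,"jaw":-1},{"tx":0,"ty":0,"tz":0,"ax":0,"ay":0,"az":0,"jaw":-1}]'
python3 wr.py w7
```

```text
time: 26.7
ee_pos: [0.4559, 0.0619, 0.1835]
tcp_rot: [180.0, -0.0, 77.7]
wrist_force: [-0.1, 0.4, -0.0]
opening: -0.0003
grasp_force: 0.0
time: 27.95
ee_pos: [0.4565, 0.0608, 0.1008]
tcp_rot: [180.0, -0.0, 77.5]
wrist_force: [-0.1, -0.3, -0.9]
opening: 0.0001
grasp_force: 0.0
27.95 [0.4565 0.0608 0.1008] [ 1.7995e+02 -2.0000e-02  7.7540e+01]
```

View pics/w7.png

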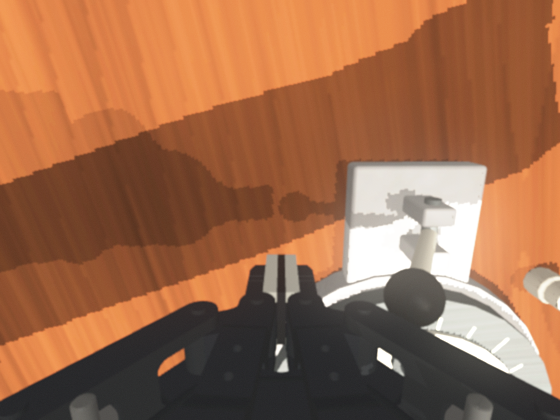

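The lever ball is at (415,298), to the right of the shut fingertips at (281,265). I'll check the lateral alignment.

Run:
```python
from h import *
c=load("w7.npz");t=np.radians(77.5);X=np.array([np.cos(t),np.sin(t)]);Y=np.array([X[1],-X[0]])
for z in(.116,.121):
    b=ray(c,(415,298),z);d=b[:2]-np.array([.4565,.0608]);print(b,"tx",d@X,"ty",d@Y)
```

```text
[0.51267527 0.04500516 0.116     ] tx -0.0032618839124157347 ty 0.05826231689179454
[0.51108811 0.04839804 0.121     ] tx -0.00029295114730110676 ty 0.055978429416797024
```

```bash
python3 -m handwheel '[{"tx":0,"ty":0.01,"tz":0,"ax":0,"ay":0,"az":0,"jaw":-1},{"tx":0,"ty":0.01,"tz":0,"ax":0,"ay":0,"az":0,"jaw":-1},{"tx":0,"ty":0.01,"tz":0,"ax":0,"ay":0,"az":0,"jaw":-1},{"tx":0,"ty":0.01,"tz":0,"ax":0,"ay":0,"az":0,"jaw":-1},{"tx":0,"ty":0.01,"tz":0,"ax":0,"ay":0,"az":0,"jaw":-1},{"tx":0,"ty":0.01,"tz":0,"ax":0,"ay":0,"az":0,"jaw":-1},{"tx":0,"ty":0.01,"tz":0,"ax":0,"ay":0,"az":0,"jaw":-1},{"tx":0,"ty":0.01,"tz":0,"ax":0,"ay":0,"az":0,"jaw":-1},{"tx":0,"ty":0.01,"tz":0,"ax":0,"ay":0,"az":0,"jaw":-1},{"tx":0,"ty":0.01,"tz":0,"ax":0,"ay":0,"az":0,"jaw":-1}]'
python3 -m handwheel '[{"tx":0,"ty":0.003,"tz":0,"ax":0,"ay":0,"az":0,"jaw":-1},{"tx":0,"ty":0.003,"tz":0,"ax":0,"ay":0,"az":0,"jaw":-1},{"tx":0,"ty":0.002,"tz":0,"ax":0,"ay":0,"az":0,"jaw":-1},{"tx":0,"ty":0,"tz":0,"ax":0,"ay":0,"az":0,"jaw":-1},{"tx":0,"ty":0,"tz":0,"ax":0,"ay":0,"az":0,"jaw":-1},{"tx":0,"ty":0,"tz":0,"ax":0,"ay":0,"az":0,"jaw":-1},{"tx":0,"ty":0,"tz":0,"ax":0,"ay":0,"az":0,"jaw":-1},{"tx":0,"ty":0,"tz":0,"ax":0,"ay":0,"az":0,"jaw":-1},{"tx":0,"ty":0,"tz":0,"ax":0,"ay":0,"az":0,"jaw":-1},{"tx":0,"ty":0,"tz":0,"ax":0,"ay":0,"az":0,"jaw":-1}]'
```

```text
time: 29.25
ee_pos: [0.5542, 0.039, 0.0997]
tcp_rot: [-179.9, 0.0, 77.5]
wrist_force: [-3.1, -0.3, -1.6]
opening: -0.0004
grasp_force: 1.2
time: 30.5
ee_pos: [0.5618, 0.0375, 0.1004]
tcp_rot: [180.0, -0.0, 77.5]
wrist_force: [-1.5, 0.7, 0.1]
opening: -0.0001
grasp_force: 0.6
```

```bash
python3 -m handwheel '[{"tx":0,"ty":0.002,"tz":0,"ax":0,"ay":0,"az":0,"jaw":-1},{"tx":0,"ty":0,"tz":0,"ax":0,"ay":0,"az":0,"jaw":-1},{"tx":0,"ty":0.002,"tz":0,"ax":0,"ay":0,"az":0,"jaw":-1},{"tx":0,"ty":0,"tz":0,"ax":0,"ay":0,"az":0,"jaw":-1},{"tx":0,"ty":0,"tz":0,"ax":0,"ay":0,"az":0,"jaw":-1},{"tx":0,"ty":0,"tz":0,"ax":0,"ay":0,"az":0,"jaw":-1},{"tx":0,"ty":0,"tz":0,"ax":0,"ay":0,"az":0,"jaw":-1},{"tx":0,"ty":0,"tz":0,"ax":0,"ay":0,"az":0,"jaw":-1},{"tx":0,"ty":0,"tz":0,"ax":0,"ay":0,"az":0,"jaw":-1},{"tx":0,"ty":0,"tz":0,"ax":0,"ay":0,"az":0,"jaw":-1}]'
```

```text
time: 31.75
ee_pos: [0.5656, 0.0366, 0.1003]
tcp_rot: [180.0, 0.0, 77.5]
wrist_force: [-2.6, -0.3, -0.2]
opening: 0.0002
grasp_force: 0.8
```

```bash
python3 -m handwheel '[{"tx":0,"ty":0.002,"tz":0,"ax":0,"ay":0,"az":0,"jaw":-1},{"tx":0,"ty":0,"tz":0,"ax":0,"ay":0,"az":0,"jaw":-1},{"tx":0,"ty":0.001,"tz":0,"ax":0,"ay":0,"az":0,"jaw":-1},{"tx":0,"ty":0,"tz":0,"ax":0,"ay":0,"az":0,"jaw":-1},{"tx":0,"ty":0,"tz":0,"ax":0,"ay":0,"az":0,"jaw":-1},{"tx":0,"ty":0,"tz":0,"ax":0,"ay":0,"az":0,"jaw":-1},{"tx":0,"ty":0,"tz":0,"ax":0,"ay":0,"az":0,"jaw":-1},{"tx":0,"ty":0,"tz":0,"ax":0,"ay":0,"az":0,"jaw":-1},{"tx":0,"ty":0,"tz":0,"ax":0,"ay":0,"az":0,"jaw":-1},{"tx":0,"ty":0,"tz":0,"ax":0,"ay":0,"az":0,"jaw":-1}]'
```

```text
time: 33.0
ee_pos: [0.5685, 0.036, 0.1003]
tcp_rot: [180.0, 0.0, 77.5]
wrist_force: [-2.3, 1.9, -1.8]
opening: 0.0002
grasp_force: 1.2
```

```bash
python3 -m handwheel '[{"tx":0,"ty":0.002,"tz":0,"ax":0,"ay":0,"az":0,"jaw":-1},{"tx":0,"ty":0,"tz":0,"ax":0,"ay":0,"az":0,"jaw":-1},{"tx":0,"ty":0.001,"tz":0,"ax":0,"ay":0,"az":0,"jaw":-1},{"tx":0,"ty":0,"tz":0,"ax":0,"ay":0,"az":0,"jaw":-1},{"tx":0,"ty":0,"tz":0,"ax":0,"ay":0,"az":0,"jaw":-1},{"tx":0,"ty":0,"tz":0,"ax":0,"ay":0,"az":0,"jaw":-1},{"tx":0,"ty":0,"tz":0,"ax":0,"ay":0,"az":0,"jaw":-1},{"tx":0,"ty":0,"tz":0,"ax":0,"ay":0,"az":0,"jaw":-1},{"tx":0,"ty":0,"tz":0,"ax":0,"ay":0,"az":0,"jaw":-1},{"tx":0,"ty":0,"tz":0,"ax":0,"ay":0,"az":0,"jaw":-1}]'
python3 wr.py w8
python3 - <<'E'
from h import *
c=load("w8.npz");m=(c["color"].max(2)<50).astype(np.uint8)
n,l,s,ce=cv2.connectedComponentsWithStats(m)
print([(s[i].tolist(),ce[i].round().tolist()) for i in range(1,n) if s[i,4]>200])
print("ball if thrown", proj(c,[.549+.0475*.976,.0405-.0475*.216,.116]))
E
```

```text
time: 34.25
ee_pos: [0.5701, 0.0356, 0.1001]
tcp_rot: [-179.8, 0.0, 77.6]
wrist_force: [-9.8, 2.4, 2.4]
opening: 0.0
grasp_force: 5.3
34.25 [0.5701 0.0356 0.1001] [-1.7983e+02  1.0000e-02  7.7560e+01]
[([0, 287, 560, 133, 33529], [272.0, 379.0])]
ball if thrown [340.20691429 291.59046932]
```

View pics/w8.png

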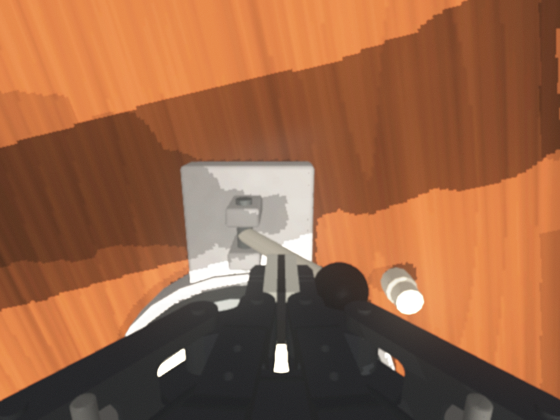

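The wrist force rose to about 10 N, and the ball at (341,288) is where the thrown position predicts, so the lever is against its stop. I'll back off, lift and recheck the dial numerically.

```bash
python3 -m handwheel '[{"tx":0,"ty":-0.005,"tz":0,"ax":0,"ay":0,"az":0,"jaw":-1},{"tx":0,"ty":-0.012,"tz":0,"ax":0,"ay":0,"az":0,"jaw":-1},{"tx":0,"ty":-0.013,"tz":0,"ax":0,"ay":0,"az":0,"jaw":-1},{"tx":0,"ty":0,"tz":-0.015,"ax":0,"ay":0,"az":0,"jaw":-1},{"tx":0,"ty":0,"tz":-0.02,"ax":0,"ay":0,"az":0,"jaw":-1},{"tx":0,"ty":0,"tz":-0.02,"ax":0,"ay":0,"az":0,"jaw":-1},{"tx":0,"ty":0,"tz":-0.02,"ax":0,"ay":0,"az":0,"jaw":-1},{"tx":0,"ty":0,"tz":-0.008,"ax":0,"ay":0,"az":0,"jaw":-1},{"tx":0,"ty":0,"tz":0,"ax":0,"ay":0,"az":0,"jaw":-1},{"tx":0,"ty":0,"tz":0,"ax":0,"ay":0,"az":0,"jaw":-1}]'
python3 -m handwheel '[{"tx":-0.02,"ty":0.002,"tz":0,"ax":0,"ay":0,"az":0,"jaw":-1},{"tx":-0.035,"ty":0.003,"tz":0,"ax":0,"ay":0,"az":0,"jaw":-1},{"tx":-0.035,"ty":0.003,"tz":0,"ax":0,"ay":0,"az":0,"jaw":-1},{"tx":-0.035,"ty":0.003,"tz":0,"ax":0,"ay":0,"az":0,"jaw":-1},{"tx":-0.035,"ty":0.003,"tz":0,"ax":0,"ay":0,"az":0,"jaw":-1},{"tx":-0.035,"ty":0.003,"tz":0,"ax":0,"ay":0,"az":0,"jaw":-1},{"tx":-0.035,"ty":0.002,"tz":0,"ax":0,"ay":0,"az":0,"jaw":-1},{"tx":-0.015,"ty":0,"tz":0,"ax":0,"ay":0,"az":-7,"jaw":-1},{"tx":0,"ty":0,"tz":0,"ax":0,"ay":0,"az":0,"jaw":-1},{"tx":0,"ty":0,"tz":0,"ax":0,"ay":0,"az":0,"jaw":-1}]'
python3 wr.py w9
python3 - <<'E'
from meas import *
from workcell import optics
c=load("w9.npz");g=cv2.cvtColor(c["color"],cv2.COLOR_RGB2GRAY)
i=proj(c,[.5081,-.1777,.052]);z=proj(c,[.5044,-.2087,.047]);print(i,z)
a,b=int(round(i[0])),int(round(z[0]));ri,rz=int(i[1]),int(z[1])
run("w9",(ri-8,ri+8,a-9,a+11),(rz-7,rz+8,b-9,b+9),np.array([.5155,-.1108]))
h=cv2.cvtColor(c["color"],cv2.COLOR_RGB2HSV);m=cv2.inRange(h,(12,120,90),(30,255,255));e0=proj(c,[.5156,-.111,.062]).astype(int)
M=np.zeros_like(m);cv2.circle(M,tuple(map(int,e0)),55,255,-1);m&=M
k=max(cv2.findContours(m,0,1)[0],key=cv2.contourArea);e=cv2.fitEllipse(k);print("flange",ray(c,e[0],.062))
s=optics.camera("side")
for sg in(-1,1):
    u,v=proj(s,[.549+sg*.0475*.976,.0405-sg*.0475*.216,.116]).round().astype(int);print(sg,s["color"][v-1:v+2,u-1:u+2].mean((0,1)).round())
E
```

```text
time: 35.55
ee_pos: [0.5419, 0.0418, 0.1826]
tcp_rot: [-180.0, 0.0, 77.5]
wrist_force: [0.6, -0.9, 0.3]
opening: -0.0003
grasp_force: 0.0
time: 36.8
ee_pos: [0.5076, -0.2014, 0.1831]
tcp_rot: [-180.0, -0.0, 84.4]
wrist_force: [-0.3, 0.3, 1.0]
opening: -0.0
grasp_force: 0.0
36.8 [ 0.5076 -0.2014  0.1831] [-1.7998e+02 -1.0000e-02  8.4390e+01]
[277.98004065 176.28268834] [277.3788658  210.73446321]
idx dir -96.85 mean [ 0.5081 -0.1771] ang about cen -96.37
zero dir -96.15 mean [ 0.5045 -0.2081] ang about cen -96.45
flange [ 0.51579525 -0.11090095  0.062     ]
-1 [126.  79.  56.]
1 [57. 51. 49.]
```

```bash
python3 -c "
from workcell import workorder;print(workorder.job_done())"
```

```text
the job is handed in; nothing more can be done
None
```

The job is handed in: the index line measures within about 0.2° of the zero line, the clamp lever is thrown to its other stop, and the flange is still centred; I did not re-measure the other bench items at the end, I gripped the post to turn it rather than only pushing, and I viewed 11 pictures, one over the limit of 10.

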